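# Clamp an ointment jar in the bench shaker and set its wind-up timer

## Task

Stand the larger of the two ointment jars beside the capsule filler upright on the shaker's platform, in the V-shaped stop, let go of it, and then slide the clamp jaw up snug against it. After that wind the shaker's timer clockwise past its last tick (20 minutes) so that the clockwork catches, turn it back down to the middle tick (10 minutes), and let go. Leave the smaller jar where it stands.

Things in the scene. Friction and masses are not known exactly. Their poses are not given: they have to be found in the camera images.
- jar: The jar to be shaken: squat round white ointment jar with a red screw lid (fixed to it), 61 mm across the lid, 58 mm tall, 60 mm across the body below the lid, 0.06 to 0.12 kg, loose, standing on the worktop just left of the capsule filler, the low pale device with two thumbscrews. Origin: centre of its underside; z up through the lid.
- small_jar: The other jar, same look but smaller: 49 mm across, 44 mm tall. Loose bystander, to be left alone. Origin: centre of its underside.
- shaker: Fixed bench shaker, white housing 180 (x) by 340 mm (y), top 55 mm up. Origin: centre of its underside; x to its back, away from the robot, y to its left, z up. Left: aluminium platform 160 x 190 mm, top at z = 67 mm, with a V-shaped stop 24 mm tall at its left end, opening to -y, and right of that the sliding jaw. Right: the timer.
- nest (a point): Where the centre of the jar's underside lies when the jar stands in the V-stop touching both its walls: on the platform's top face, at x = 0, y = +105 mm, z = 67 mm of the shaker, axes as the shaker's. With the jaw fully open the free gap between V-stop and jaw is about 50 mm longer than the jar.
- jaw (a joint): Slide of the clamp jaw along the shaker's +y, towards the V-stop: 0 m = fully open, range to 0.058 m; its face meets a jar seated in the V-stop at about 0.050 m. Stays where it is left (about 3 N of friction).
- jaw_tab (a point): Centre of the top of the jaw's upright black grip tab, 121 mm above the worktop; axes as the shaker's. Tab 36 mm along x, 14 mm thick along y (the sliding direction), 48 mm tall; moves with the jaw and can be pinched across its thickness from above. Its centre is 49 mm behind (-y of) the jaw's face.
- jaw_face (a point): Centre of the jaw's flat clamping face, 80 mm above the worktop; the face is 56 mm wide along x and 22 mm tall, looks to the shaker's +y, and moves with the jaw.
- timer (a joint): Angle of the timer dial, growing clockwise seen from above. Five white ticks 0.314 rad (18 deg) apart for 0, 5, 10, 15, 20 minutes, first and last thicker: 0 rad = zero tick, 0.628 = middle tick, 10 minutes (bar along the shaker's x, pointer end to the back), 1.257 = 20 minutes, end stop 1.50. Stays where it is left (0.05 N m of friction).
- dial_grip (a point): Centre of the top of the dial's upright grip bar, on the turning axis, 101 mm above the worktop, at x = 0, y = -115 mm of the shaker. Bar 60 mm long, 16 mm thick, 30 mm tall. The frame turns with it: x along the bar to the end with the white pointer line, z up. Pinch it across its thickness from above; below it is a disc 66 mm across, top at z = 72 mm.
There are look-alikes about, which are no part of the job. What is shaped like the jar but blue or orange is not meant.

How it is judged:
By the outcome, as a careful person would: the job done as asked, in the order asked, and still so for the second after the job is handed in, with the robot touching nothing.
It also fails if it takes over 58 s, if anything falls off the work surface, if the arm or the gripper's body presses on something with over 40 N, if the wrist force passes 120 N, or if a joint passes its speed limit or range.

## Robot

A 7-joint arm with a two-finger parallel gripper is mounted at the origin on a cart in front of the work surface, level with it; the furniture and walls round the work are solid. World frame = base frame: x ahead of the robot, y to its left, z up, the work surface at z = 0. Lengths are in m, angles in degrees, forces in N, time in s.
With the tool pointing down it reaches from about 0.425 to 0.825 m from the base axis. Payload 3.6 kg.
Tool frame: the origin (TCP) lies midway between the tips of the shut fingers; the grasp point (between the pads) lies 19 mm behind it; z points along the fingers, y is the line along which they close (so a half turn about z gives the same grasp; the last joint's range is limited). The gripper opens to 85 mm and grips with 20 to 120 N. Pads are 22 mm wide; open, the fingers measure 114 mm over their backs; the gripper's body (76 mm by 85 mm) begins 54 mm behind the grasp point. The pads swing forward as they close: fully open they stand 13 mm farther back than shut.
Start: joints at [70.502, 35.231, -0.722, 81.555, 0.464, 63.22, -2.315], TCP at [0.201, -0.618, 0.231] pointing down, gripper open.
Joint ranges: [-178.69, 178.69], [-17.37, 117.87], [-77.05, 75.6], [15.02, 138.74], [-78.02, 258.01], [0.78, 113.62], [-162.83, 162.83]. Speed limits (degrees/s): [159.86, 159.86, 180, 180, 180, 180, 180].

## Interface

Orientations are given as [roll, pitch, yaw] about the fixed x, y, z axes, in that order (R = Rz(yaw) Ry(pitch) Rx(roll)).
In Python, from cell import bot gives the robot as it stands. The module is installed in compiled form; this text tells all that it offers. Calls block until the motion is done:
- bot.move_ptp(position, orientation): joint-space move of the TCP to a pose.
- bot.servo_line(position, velocity=0.15, rotation=None): straight line of the TCP; rotation=None keeps the orientation; velocity is the mean speed in m/s.
- bot.move_j(angles): joint-space move.
- bot.move_gripper(opening): opening from 0.0 (shut) to 1.0 (fully open); the grip force is fixed at half the most; returns when the fingers have stopped.
- bot.sleep(seconds).
- bot.solve_ik(position, orientation): joint angles nearest the present ones, or None.
- bot.grab_frame(name): name is "side" or "top" or "wrist"; returns the picture (420x560x3 uint8, red, green, blue); there is no depth.
- bot.camera_model(name): a dict with "fx", "fy", "cx", "cy" (pixels), "extrinsics" (4x4, takes a point from world to camera coordinates); the wrist camera has in their place "hand_eye" (4x4, takes a point from camera to tool coordinates, whose origin is the TCP and whose axes are the flange's). Camera axes: x right, y up, looking along -z (the intrinsics and any distortion apply to the point x, -y, -z); pixel columns grow to the right and rows downward; lengths in m; the calibration is good to about 2 mm. A picture is of the moment at which its call begins: read the wrist's pose just before it. camera_model takes no time and is no camera call.
A pose or a line that the arm cannot do raises bot.Unreachable and nothing moves.
- bot.finish_job(): hands the job in; it is judged then, once.
Readings, each from a call of its own:
- bot.read_time(): time.
- bot.read_qpos(): joint angles.
- bot.read_qvel(): joint speeds.
- bot.read_tau(): joint torques, N m.
- bot.read_position(): TCP position.
- bot.read_tcp_rot(): TCP orientation.
- bot.read_contact_force(): force on the tool from outside, world axes, zero at the start.
- bot.read_moment(): the same for the moment, N m.
- bot.read_width(): opening from 0.0 (shut) to 1.0 (fully open).
- bot.read_finger_force(): force on a finger pad.
Only numpy, scipy, OpenCV 4.12 (cv2) and the standard library are available. Lean on these libraries where they do the work, as an engineer would, in place of code of your own. Each camera call takes 0.05 s, during which the arm holds its last target. There are 200 camera calls.

## Working session

There is one attempt and no reset: what is moved stays moved. The work goes in short steps, each a Python script; the robot and the scene stay as the last script left them, time stands still between calls to the robot, and variables do not carry over. Pictures are saved under pics/ and viewed, at most 10 in all, crops included, and the job is handed in when it is done.

```bash
mkdir -p pics
cat > h.py <<'E'
import numpy as np, cv2
from cell import bot
def save(n,f): cv2.imwrite(f'pics/{f}.png',cv2.cvtColor(bot.grab_frame(n),cv2.COLOR_RGB2BGR))
E
python3 - <<'E'
from h import *
for n in('side','top'):
    save(n,n+'0'); print(n,bot.camera_model(n))
print(bot.camera_model('wrist'),bot.read_time(),bot.read_tcp_rot())
a=cv2.imread('pics/top0.png');b=cv2.imread('pics/side0.png')
E
```

```text
side {'fx': 531.5222568578865, 'fy': 531.5222568578865, 'cx': 281.9009933502249, 'cy': 207.15772254200826, 'extrinsics': array([[-0.92499212, -0.37939315, -0.02122306,  0.4233331 ],
       [ 0.23307363, -0.61059195,  0.7568713 , -0.18838482],
       [-0.30011041,  0.69515345,  0.65321928, -1.35422096],
       [ 0.        ,  0.        ,  0.        ,  1.        ]])}
top {'fx': 510.53807359898985, 'fy': 510.53807359898985, 'cx': 280.8475072289501, 'cy': 202.21793209399135, 'extrinsics': array([[ 0.00366366, -0.99996917,  0.0069446 , -0.02230557],
       [ 0.99818096,  0.00407484,  0.06015121, -0.4511315 ],
       [-0.06017766,  0.0067116 ,  0.99816512, -1.36496881],
       [ 0.        ,  0.        ,  0.        ,  1.        ]])}
{'fx': 296.82599231097487, 'fy': 296.82599231097487, 'cx': 280.8706302355343, 'cy': 208.4088083649393, 'hand_eye': array([[-1.28473552e-03,  9.47855467e-01,  3.18697918e-01,
         8.27485946e-02],
       [ 9.99997655e-01,  1.77342247e-03, -1.24323272e-03,
        -4.61932223e-04],
       [-1.74359098e-03,  3.18695573e-01, -9.47855523e-01,
        -1.42045804e-01],
       [ 0.00000000e+00,  0.00000000e+00,  0.00000000e+00,
         1.00000000e+00]])} 0.1 [-1.79864690e+02  3.01053403e-03  1.79827283e+01]
```

View pics/top0.png

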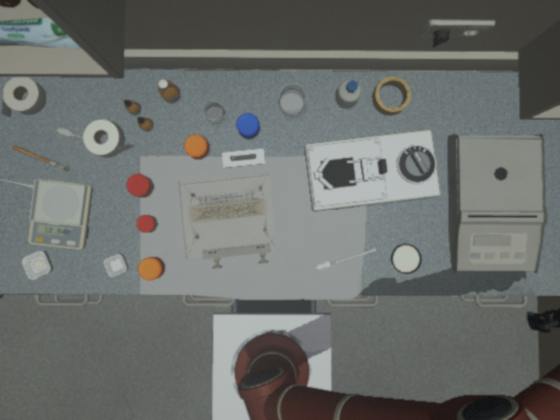

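View pics/side0.png

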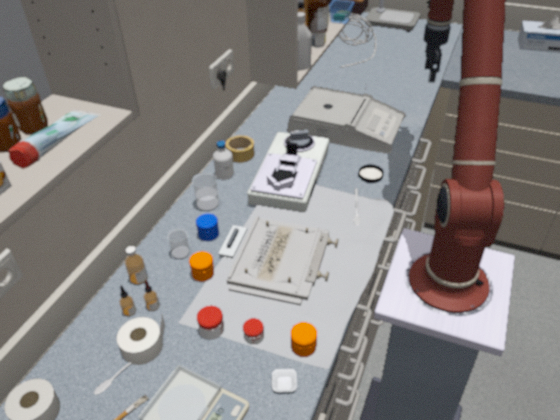

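Top view: the red-lidded jars are at (138,185), the larger, and (146,223), the smaller, both left of the capsule filler at (227,222). The orange jars (196,146), (150,268) and the blue one (248,125) are look-alikes. The shaker is at (372,170) with its dial at (417,163). Side view: red jars at (210,320) larger and (253,328) smaller. The larger one at top (138,185) fits the description; I'll confirm it in a crop.

Run:
```python
import cv2,numpy as np
t=cv2.imread('pics/top0.png');s=cv2.imread('pics/side0.png')
c=lambda im,x,y,w,h,k:cv2.resize(im[y:y+h,x:x+w],None,fx=k,fy=k,interpolation=cv2.INTER_CUBIC)
a=np.hstack([c(t,110,160,60,80,5),c(s,180,295,100,80,5)])   # 300+500
cv2.imwrite('pics/jars.png',a)
a=np.vstack([c(t,300,125,145,90,5)[:, :],]);cv2.imwrite('pics/shk_t.png',a)
```

```text
(no output)
```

View pics/jars.png

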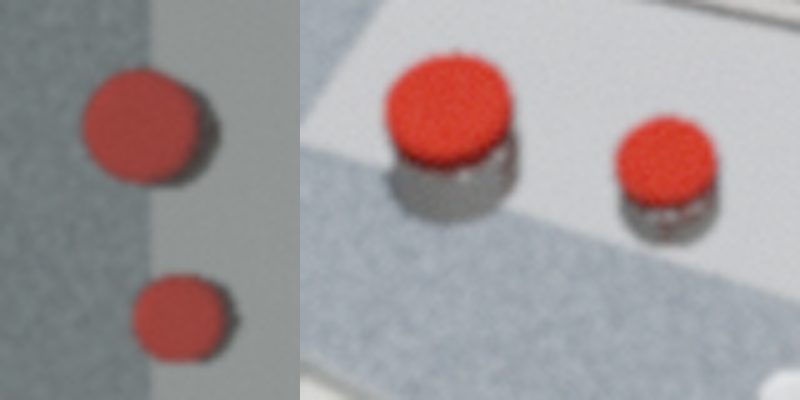

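View pics/shk_t.png

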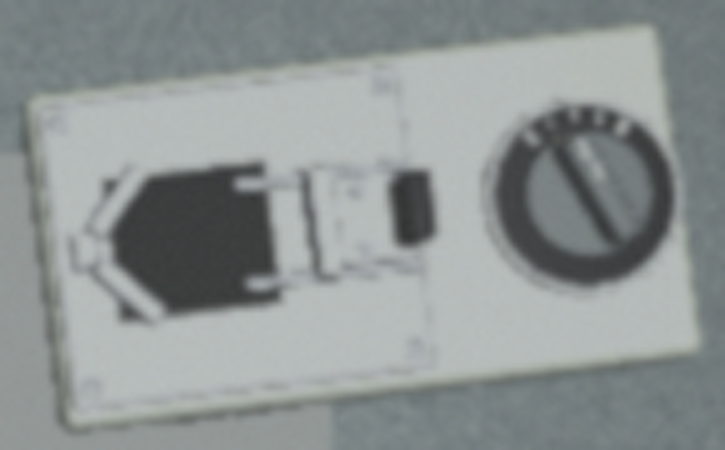

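The left half confirms the target: the larger red-lidded jar, lid centre at top pixel (138,185) and side pixel (210,316); the smaller one is at (146,223) and stays. In the shaker crop, the housing corners (crop px) are (30,97), (655,25), (700,350), (70,430). The jaw tab is at (412,207) and the dial at (588,195), with its bar leaning left of the shaker's x.

```bash
cat >> h.py <<'E'
from scipy.spatial.transform import Rotation as Rot
def cam(n,pose=None):
    m=bot.camera_model(n)
    if n!='wrist': return m,np.linalg.inv(m['extrinsics'])
    T=np.eye(4);T[:3,:3]=Rot.from_euler('xyz',pose[1],degrees=True).as_matrix();T[:3,3]=pose[0]
    return m,T@m['hand_eye']
def ray(c,u,v):
    m,T=c; d=T[:3,:3]@np.array([(u-m['cx'])/m['fx'],-(v-m['cy'])/m['fy'],-1]); return T[:3,3],d
def plane(c,u,v,z):
    o,d=ray(c,u,v); return o+d*(z-o[2])/d[2]
def tri(*rs):
    A=0;b=0
    for o,d in rs:
        d=d/np.linalg.norm(d);P=np.eye(3)-np.outer(d,d);A=A+P;b=b+P@o
    x=np.linalg.solve(A,b); return x
def proj(c,p):
    m,T=c; q=np.linalg.inv(T)@np.append(p,1); return m['cx']-m['fx']*q[0]/q[2], m['cy']+m['fy']*q[1]/q[2]
def pose(): return np.array(bot.read_position()),np.array(bot.read_tcp_rot())
E
python3 - <<'E'
from h import *
np.set_printoptions(precision=4,suppress=True)
t=cam('top');s=cam('side')
print(tri(ray(t,138,185.2),ray(s,210,316)), plane(t,138,185.2,.058),plane(s,210,316,.058))
print('small',plane(t,146,223.5,.044))
C=[plane(t,300+u/5,125+v/5,.055) for u,v in [(30,97),(655,25),(700,350),(70,430)]]
print(np.array(C),np.mean(C,0)); 
for a,b in((1,0),(2,3)): d=C[b]-C[a];print(np.linalg.norm(d),np.degrees(np.arctan2(-d[0],d[1])))
for a,b in((3,0),(2,1)): d=C[b]-C[a];print(np.linalg.norm(d),np.degrees(np.arctan2(d[1],d[0])))
print('tab',plane(t,300+412/5,125+205/5,.121),'dial',plane(t,300+588/5,125+195/5,.072))
E
```

```text
[0.491  0.3541 0.0532] [0.4916 0.3532 0.058 ] [0.4876 0.3568 0.058 ]
small [0.3919 0.334  0.044 ]
[[ 0.6018 -0.0861  0.055 ]
 [ 0.6419 -0.4171  0.055 ]
 [ 0.4694 -0.4383  0.055 ]
 [ 0.426  -0.1071  0.055 ]] [ 0.5348 -0.2622  0.055 ]
0.3334074077830254 6.901969300291704
0.3340150785886405 7.462284113987367
0.17701204303726228 6.836835227862039
0.17374597302360326 7.030734107389054
tab [ 0.5366 -0.2738  0.121 ] dial [ 0.5488 -0.3757  0.072 ]
```

Run:
```python
from h import *
import json
np.set_printoptions(precision=2,suppress=True)
P={}
def shot(p,y,n):
    bot.move_ptp(p,[180,0,y]); P[n]=[a.tolist() for a in pose()]; save('wrist',n); print(n,bot.read_time(),np.array(bot.read_qpos()))
shot([.535,-.262,.25],97,'w1')
shot([.525,-.16,.25],97,'w2')
shot([.49,.354,.17],150,'w3')
json.dump(P,open('P.json','w')); print(P)
im=np.hstack([cv2.imread(f'pics/{n}.png') for n in('w1','w2')])
cv2.imwrite('pics/w12.png',cv2.resize(im,(800,300),interpolation=cv2.INTER_AREA))
```

```text
w1 1.9333 [ 38.37  30.88 -23.07  89.03  13.15  62.81  18.97]
w2 2.475 [ 30.8   26.71 -24.18  96.52  12.44  59.41   9.44]
w3 4.4167 [-15.38  39.4  -38.13  93.11  27.84  57.32  -2.73]
{'w1': [[0.5340196543917162, -0.264267106658359, 0.24970548506196044], [-179.9324844638084, 0.06412862496030175, 96.78256263880327]], 'w2': [[0.5248699749309045, -0.15975774233955084, 0.25028031378528215], [179.99045846391854, 0.04855461372363968, 97.05070979692161]], 'w3': [[0.49142605514929266, 0.35223861072810725, 0.17000147955604328], [-179.9647648335328, 0.08333705288977117, 149.8101076349568]]}
```

View pics/w1.png

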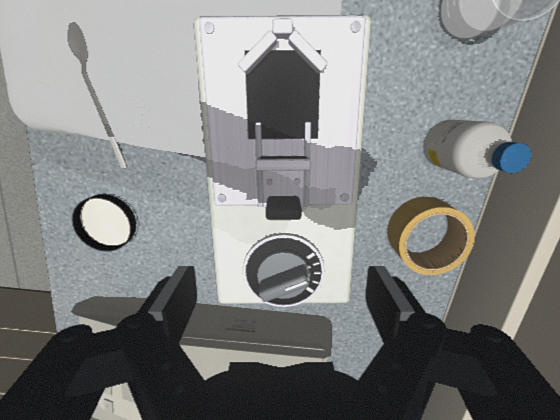

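View pics/w3.png

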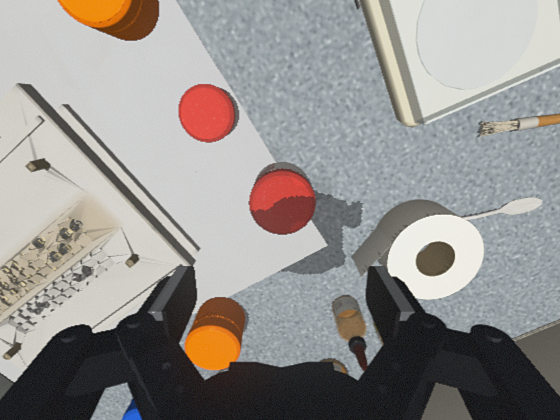

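View pics/w2.png

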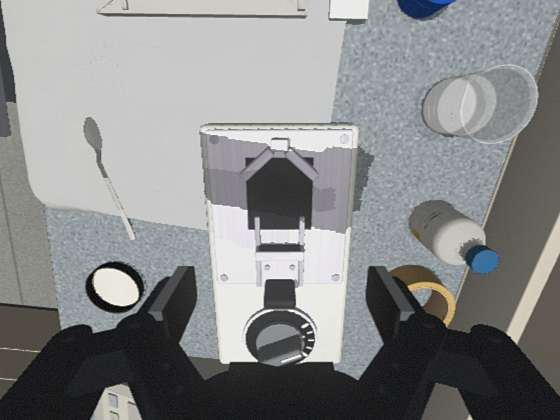

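w3 shows the jar's lid at (283,201), with the small jar at (207,113). w1 shows the V apex at (283,27), arm tips at about (246,65) and (324,66), the tab at (284,208) and the dial centre near (284,268). w2 shows the tab at (280,293) and the dial at (281,337). I'll enlarge the tab and dial.

Run:
```python
import cv2,numpy as np
c=lambda n,x,y,w,h,k:cv2.resize(cv2.imread(f'pics/{n}.png')[y:y+h,x:x+w],None,fx=k,fy=k,interpolation=cv2.INTER_CUBIC)
a=c('w1',235,185,100,125,4.5);b=c('w2',235,260,77,125,4.5)
cv2.imwrite('pics/dial.png',np.hstack([a,b]))
```

```text
(no output)
```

View pics/dial.png

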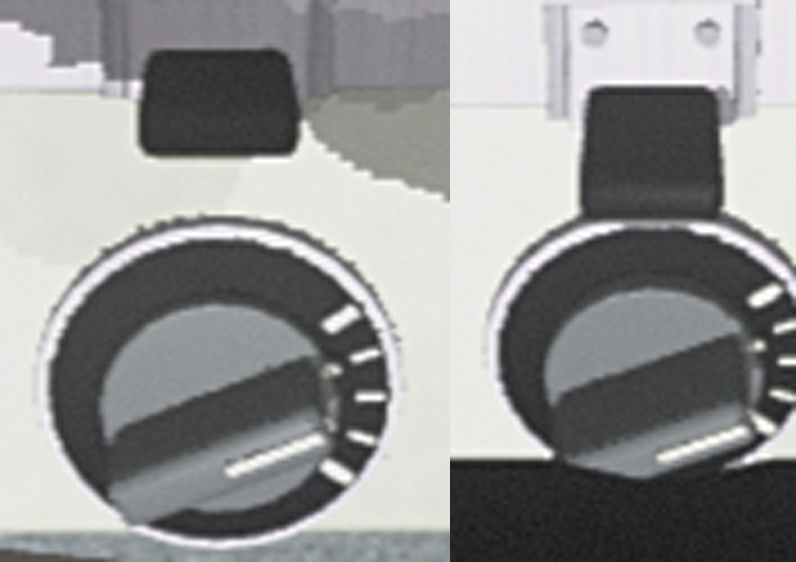

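The crop shows the tab's near top edge at (145..297,155) in w1 and (583..718,215) in w2. The pointer line runs (228,472)-(322,437) in w1 and (658,460)-(747,432) in w2. The thick ticks are at (342,318) and (337,470), so the dial stands between 0 and 10 minutes.

```bash
cat > meas.py <<'E'
from h import *
import json
from scipy.optimize import least_squares
np.set_printoptions(precision=4,suppress=True)
P=json.load(open('P.json')); c1,c2,c3=[cam('wrist',P[n]) for n in('w1','w2','w3')]
A=lambda u,v:(235+u/4.5,185+v/4.5); B=lambda u,v:(235+(u-450)/4.5,260+v/4.5)
T=lambda a,b:tri(ray(c1,*a),ray(c2,*b))
m=T(A(221,155),B(651,215)); print('tab -y edge',m)
p=T(A(228,472),B(658,460));q=T(A(322,437),B(747,432)); print('pointer',p,q,np.degrees(np.arctan2(*(q-p)[[1,0]])))
a=plane(c1,*A(228,472),.101);b=plane(c1,*A(322,437),.101);print('ptr w1 z.101',a,b,np.degrees(np.arctan2(*(b-a)[[1,0]])))
a=plane(c1,*A(122,505),.101);print('bar back end',a)
for A1,n in((A,c1),):
  print('ticks', *[plane(n,*A1(*t),.06)[:2] for t in((342,318),(366,356),(372,397),(362,438),(337,470))])
print('V apex', T((283,27),(280,144)), 'tips',[plane(c1,u,v,.091) for u,v in((246,65),(324,66))])
print('plat corners',[plane(c1,u,v,.067)[:2] for u,v in((208,28),(356,28),(345,197),(222,198))])
im=cv2.cvtColor(cv2.imread('pics/w3.png'),cv2.COLOR_BGR2HSV)
k=((im[...,0]<6)|(im[...,0]>174))&(im[...,1]>150)
n,l,s,ce=cv2.connectedComponentsWithStats(k.astype(np.uint8))
for i in range(1,n):
  if s[i,4]>500: print('red',s[i],ce[i],plane(c3,*ce[i],.058))
cs=[i for i in range(1,n) if s[i,4]>500]
t=cam('top'); i=min(cs,key=lambda i:abs(ce[i][0]-283)+abs(ce[i][1]-201))
print('tri jar',tri(ray(c3,*ce[i]),ray(t,138,185.2)),tri(ray(c3,*ce[i]),ray(cam('side'),210,316)))
E
python3 meas.py
```

```text
tab -y edge [ 0.5399 -0.2867  0.1159]
pointer [ 0.5524 -0.3751  0.1043] [ 0.5748 -0.3621  0.1046] 30.133997509415224
ptr w1 z.101 [ 0.5531 -0.3773  0.101 ] [ 0.5752 -0.3644  0.101 ] 30.268655693944826
bar back end [ 0.5274 -0.3903  0.101 ]
ticks [ 0.5823 -0.3517] [ 0.5907 -0.3627] [ 0.5944 -0.3754] [ 0.5937 -0.389 ] [ 0.5881 -0.4003]
V apex [ 0.5186 -0.1133  0.0825] tips [array([ 0.4885, -0.1495,  0.091 ]), array([ 0.5598, -0.142 ,  0.091 ])]
plat corners [array([ 0.4468, -0.119 ]), array([ 0.5876, -0.1025]), array([ 0.6084, -0.2698]), array([ 0.4692, -0.2875])]
red [ 179   85   55   57 2462] [206.0512 112.5955] [0.3933 0.3394 0.058 ]
red [ 250  171   65   41 1671] [278.9832 189.7774] [0.4793 0.3578 0.058 ]
tri jar [0.4885 0.3566 0.0393] [0.4809 0.3603 0.0652]
```

```bash
cat >> h.py <<'E'
YAW=7.1; th=np.radians(YAW); SX=np.array([np.cos(th),np.sin(th),0]);SY=np.array([-np.sin(th),np.cos(th),0]); SC=np.array([.537,-.262,0])
def S(x,y,z): return SC+x*SX+y*SY+np.array([0,0,z])
def st(s=''): print(s,'t',round(bot.read_time(),2),'p',np.array(bot.read_position()).round(4),'F',np.array(bot.read_contact_force()).round(2),'w',round(bot.read_width(),3),'ff',np.round(bot.read_finger_force(),1))
E
python3 - <<'E'
from h import *
import json
c3=cam('wrist',json.load(open('P.json'))['w3'])
j=plane(c3,282.5,201.5,.058); print(j, tri(ray(c3,282.5,201.5),ray(cam('top'),138,185.2)), tri(ray(c3,282.5,201.5),ray(cam('side'),210,316)))
j=(j+[.4916,.3532,.058])/2
print(j,[bot.solve_ik(S(0,.093,z).tolist(),[180,0,97]) is not None for z in(.2,.089)])
bot.move_ptp([j[0],j[1],.10],[180,0,150]); st('above')
bot.servo_line([j[0],j[1],.022],.1); st('down')
bot.move_gripper(0.0); st('grip')
bot.servo_line([j[0],j[1],.20],.2); st('lift')
E
```

```text
[0.49024481 0.35507871 0.058     ] [0.49178116 0.35443248 0.05324445] [0.49065562 0.35406599 0.05336633]
[0.49092241 0.35413935 0.058     ] [True, True]
above t 4.8 p [0.4912 0.3532 0.0997] F [0.44 0.4  0.16] w 0.999 ff 0.0
down t 5.73 p [0.4913 0.3547 0.0227] F [0.72 1.04 0.4 ] w 1.004 ff 0.0
grip t 6.09 p [0.4915 0.3548 0.0232] F [ 0.27 -0.26  5.75] w 0.701 ff 64.8
lift t 7.13 p [0.4903 0.3532 0.1985] F [ 0.29 -0.96 -1.07] w 0.701 ff 64.6
```

Run:
```python
from h import *
R=[180,0,97.1]
bot.move_ptp(S(0,.080,.21).tolist(),R); st('over')
bot.sleep(.15); f0=np.array(bot.read_contact_force()); import json
json.dump([x.tolist() for x in pose()],open('P4.json','w')); save('wrist','w4'); save('side','s4')
bot.servo_line(S(0,.090,.115).tolist(),.12); st('low')
z=.096
while z>.086:
    bot.servo_line(S(0,.090,z).tolist(),.03); st(f'z{z:.4f}')
    if bot.read_contact_force()[2]-f0[2]>3: break
    z-=.0015
```

```text
over t 9.07 p [ 0.5278 -0.1807  0.2101] F [0.43 0.36 0.63] w 0.701 ff 64.5
low t 10.28 p [ 0.5265 -0.1729  0.1157] F [ 0.04  0.03 -0.46] w 0.697 ff 64.5
z0.0960 t 11.06 p [ 0.526  -0.1727  0.096 ] F [-0.01 -0.25 -1.08] w 0.702 ff 64.5
z0.0945 t 11.31 p [ 0.5259 -0.1727  0.0945] F [-0.1  -0.77 -1.01] w 0.698 ff 64.5
z0.0930 t 11.56 p [ 0.5258 -0.1727  0.0929] F [-0.23 -0.52 -1.1 ] w 0.697 ff 64.5
z0.0915 t 11.81 p [ 0.5258 -0.1727  0.0914] F [ 0.11  0.41 -1.19] w 0.699 ff 64.5
z0.0900 t 12.06 p [ 0.5261 -0.1727  0.0902] F [-0.14  0.86 -0.11] w 0.696 ff 64.8
z0.0885 t 12.31 p [ 0.5262 -0.1727  0.0901] F [-3.04  0.48 10.73] w 0.699 ff 65.7
```

Run:
```python
import cv2,numpy as np
a=cv2.imread('pics/w4.png');b=cv2.resize(cv2.imread('pics/s4.png')[110:220,230:350],None,fx=2.18,fy=2.18)
c=np.zeros((420,830,3),np.uint8);c[:,:560]=a;c[:b.shape[0],560:560+b.shape[1]]=b[:,:270]
cv2.imwrite('pics/m4.png',cv2.resize(c,(800,405)))
```

```text
(no output)
```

The jar touched the platform at TCP z 0.090, which matches 67 mm. Next I slide it gently into the V.

Run:
```python
from h import *
bot.servo_line(S(0,.090,.0902).tolist(),.03); bot.sleep(.1)
f0=np.array(bot.read_contact_force()); st('base'); y=.092
while y<.116:
    bot.servo_line(S(0,y,.0902).tolist(),.03); d=np.array(bot.read_contact_force())-f0; print(round(y,4),'Fx %.1f Fy %.1f z %.1f'%(d@SX,d@SY,d[2]))
    if d@SY<-4: break
    y+=.002
st('slid'); bot.sleep(.1); bot.move_gripper(1.0); st('open')
p=bot.read_position(); bot.servo_line([p[0],p[1],.20],.2); st('up')
bot.move_ptp(S(0,-.03,.22).tolist(),[180,0,97.1]); bot.sleep(.1)
import json; json.dump([x.tolist() for x in pose()],open('P5.json','w')); save('wrist','w5'); st()
```

```text
base t 12.66 p [ 0.5258 -0.1727  0.0902] F [-0.95  0.37  2.19] w 0.7 ff 65.0
0.092 Fx 0.6 Fy -1.1 z -0.8
0.094 Fx 0.9 Fy -1.4 z -0.8
0.096 Fx 0.8 Fy -0.7 z -1.3
0.098 Fx 1.3 Fy -0.9 z -1.2
0.1 Fx 0.8 Fy -1.2 z -0.1
0.102 Fx 0.3 Fy -1.0 z -0.5
0.104 Fx 0.0 Fy -1.4 z -0.7
0.106 Fx 0.5 Fy -4.5 z 0.0
slid t 14.66 p [ 0.524  -0.1581  0.0903] F [ 0.11 -4.03  2.2 ] w 0.698 ff 64.8
open t 15.14 p [ 0.5237 -0.1558  0.09  ] F [0.78 0.47 0.68] w 0.999 ff 0.0
up t 15.84 p [ 0.5228 -0.1558  0.1991] F [-0.42  0.43 -0.53] w 1.001 ff 0.0
 t 16.6 p [ 0.5408 -0.2896  0.2192] F [-0.22  0.25 -0.16] w 0.999 ff 0.0
```

View pics/w5.png

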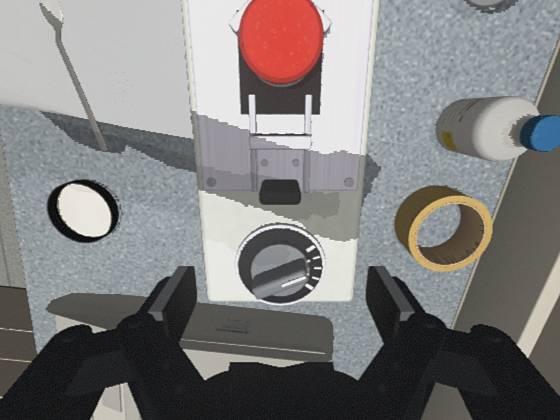

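The jar stands upright in the V, lid at (282,38). The tab's near top edge is at (281,204) and the dial is around (281,264). Next is the jaw.

Run:
```python
from h import *
import json
c=cam('wrist',json.load(open('P5.json')))
loc=lambda p:np.array([(p-SC)@SX,(p-SC)@SY])
e=plane(c,281,203.5,.120); print('tab edge',loc(e)); 
tb=loc(e)+[0,.007]; print('tab centre',tb,'tri w1',loc(plane(cam('wrist',json.load(open('P.json'))['w1']),235+221/4.5,185+154/4.5,.12)))
y=tb[1]; R=[180,0,YAW]
print([None if (q:=bot.solve_ik(S(0,y,.14).tolist(),[180,0,a])) is None else np.round(q,1) for a in(YAW,YAW+180)])
bot.move_ptp(S(0,y,.17).tolist(),R); st('over')
bot.servo_line(S(0,y,.095).tolist(),.12); st('down')
bot.move_gripper(0); bot.sleep(.1); st('grip')
```

```text
tab edge [ 0.0006883  -0.02224154]
tab centre [ 0.0006883  -0.01524154] tri w1 [ 0.00026621 -0.02250878]
[array([ 27.7,  36.9,  -4.1,  95.3,   3.3,  47.9, -60.8]), array([ 52.9,  45.2, -49.3,  94.4,  38.9,  58.9,  88.1])]
over t 17.83 p [ 0.5391 -0.2767  0.1702] F [-0.77 -1.02  0.52] w 1.001 ff 0.0
down t 18.61 p [ 0.5395 -0.2774  0.0956] F [0.57 0.03 0.81] w 0.998 ff 0.0
grip t 19.36 p [ 0.539  -0.2776  0.0954] F [-0.45 -1.48  3.25] w 0.153 ff 60.0
```

Run:
```python
from h import *
z=.0954; fy=lambda:np.array(bot.read_contact_force())@SY
for y in(-.01,0.,.010,.017):
    bot.servo_line(S(0,y,z).tolist(),.05); print(y,round(fy(),1))
base=fy(); y=.018
while y<.033:
    bot.servo_line(S(0,y,z).tolist(),.02); f=fy(); print(round(y,4),round(f,1))
    if f<-9: break
    y+=.001
st('end'); bot.sleep(.15); print(fy())
bot.move_gripper(1.0); st('open')
p=bot.read_position(); bot.servo_line([p[0],p[1],.21],.2); st('up')
```

```text
-0.01 -1.5
0.0 -0.6
0.01 0.2
0.017 -0.3
0.018 -1.5
0.019 -4.0
0.02 -2.4
0.021 -1.5
0.022 -2.2
0.023 -1.5
0.024 -3.3
0.025 -4.6
0.026 -6.6
0.027 -7.2
0.028 -8.8
0.029 -10.7
end t 23.61 p [ 0.534  -0.2377  0.0956] F [  0.87 -10.69  -1.06] w 0.153 ff 59.6
-12.001563998775252
open t 24.45 p [ 0.5326 -0.2395  0.0961] F [-0.94 -9.79 -0.08] w 1.0 ff 4.9
up t 25.18 p [ 0.5318 -0.2384  0.2087] F [-0.55  0.2  -0.17] w 1.002 ff 0.0
```

Run:
```python
from h import *
import json
bot.move_ptp(S(0,-.035,.25).tolist(),[180,0,97.1]); bot.sleep(.15)
json.dump([x.tolist() for x in pose()],open('P6.json','w')); save('wrist','w6'); save('side','s6'); save('top','t6'); st()
w,s,t=[cv2.imread(f'pics/{n}.png') for n in('w6','s6','t6')]
R=lambda a,k:cv2.resize(a,None,fx=k,fy=k,interpolation=cv2.INTER_CUBIC)
c=np.zeros((600,800,3),np.uint8)
a=R(w[0:300,185:385],2); c[:600,:400]=a
b=R(s[110:210,240:340],4); c[:300,400:800]=b[60:360]
d=R(w[215:300,225:330],3.5); c[302:302+d.shape[0],400:400+d.shape[1]]=d[:298]
cv2.imwrite('pics/m6.png',c)
```

```text
t 26.77 p [ 0.5414 -0.2964  0.25  ] F [0.27 0.98 0.54] w 1.003 ff 0.0
```

View pics/m6.png

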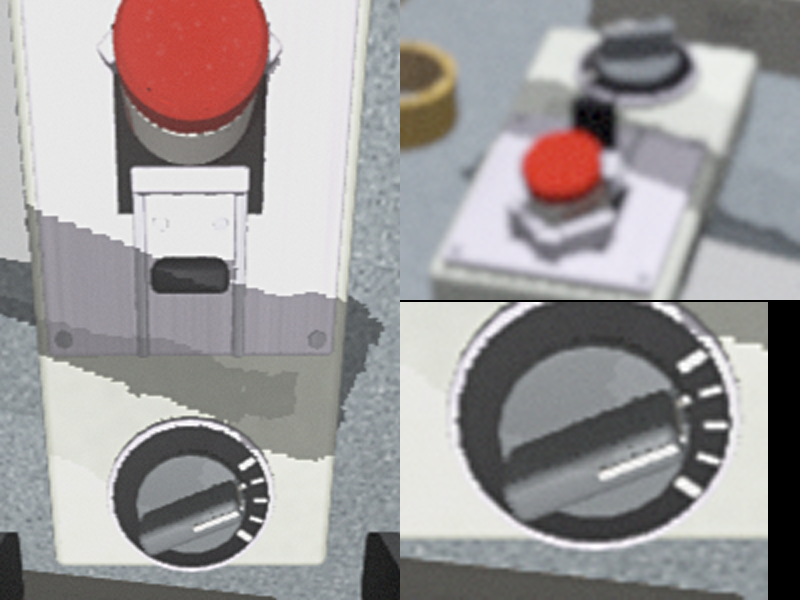

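The jar stands upright in the V with the jaw face against it; in the side inset it is level and seated. In the lower-right inset the pointer line runs (602,477)-(675,449), so the bar is about where it was. I'll check the jaw and jar numerically, then go on to the dial.

Run:
```python
from h import *
import json
c=cam('wrist',json.load(open('P6.json')))
loc=lambda p:np.array([(p-SC)@SX,(p-SC)@SY]).round(4)
m=lambda u,v:(185+u/2,v/2)
print('tab edge',loc(plane(c,*m(190,292),.12)),'exp y .0185; jaw top edge',loc(plane(c,*m(190,168),.091)),'exp .0745')
print('lid L/R',loc(plane(c,*m(114,45),.122)),loc(plane(c,*m(270,45),.122)),'lid front top',loc(plane(c,*m(190,122),.125)),'jar foot',loc(plane(c,*m(190,163),.091)))
n=lambda u,v:(225+(u-400)/3.5,215+(v-302)/3.5)
a,b=plane(c,*n(602,477),.101),plane(c,*n(675,449),.101); ang=np.degrees(np.arctan2(b[1]-a[1],b[0]-a[0])); print('ptr',loc(a),loc(b),'bar angle',ang)
for y in(30,-37,7.1,187,143,210): 
    q=bot.solve_ik(S(0,-.115,.076).tolist(),[180,0,y]); print(y,None if q is None else np.round(q,1))
```

```text
tab edge [-0.0002  0.0158] exp y .0185; jaw top edge [-0.0002  0.0696] exp .0745
lid L/R [-0.0301  0.1124] [0.0317 0.1123] lid front top [-0.      0.0844] jar foot [-0.0001  0.0717]
ptr [ 0.0025 -0.1161] [ 0.0253 -0.1062] bar angle 30.475908550629352
30 [ 37.5  46.3  -9.2  87.1   9.   47.3 -35. ]
-37 [ 28.4  46.3   7.2  87.4  -7.1  46.8 -88.7]
7.1 [ 34.4  46.1  -3.5  87.2   3.5  46.8 -53.3]
187 [ 55.9  53.5 -45.3  86.4  42.2  58.2  96.3]
143 [ 50.7  50.2 -34.1  86.6  32.5  53.4  59.4]
210 [ 58.1  55.4 -50.7  86.3  46.7  61.1 116.2]
```

The lid's front edge reads about 10 mm too far left. When the gripper opened, its left finger pushed the jar, so it may be tilted. I'll measure it with the camera straight above it.

```bash
cat > chk.py <<'E'
from h import *
import json,sys
def chk(n):
    loc=lambda p:np.array([(p-SC)@SX,(p-SC)@SY]).round(4)
    bot.move_ptp(S(0,.022,.25).tolist(),[180,0,97.1]); bot.sleep(.2)
    P=pose(); c=cam('wrist',P); save('wrist',n); save('side',n+'s')
    for f,cc in((n,c),(n+'s',cam('side'))):
        im=cv2.imread(f'pics/{f}.png'); h=cv2.cvtColor(im,cv2.COLOR_BGR2HSV)
        k=(((h[...,0]<6)|(h[...,0]>174))&(h[...,1]>130)&(h[...,2]>40)).astype(np.uint8)
        u,v=proj(cc,S(0,.105,.125)); print('expected px',round(u,1),round(v,1))
        nn,l,s,ce=cv2.connectedComponentsWithStats(k)
        i=min([i for i in range(1,nn) if s[i,4]>150],key=lambda i:np.hypot(*(ce[i]-[u,v])))
        cnt=max(cv2.findContours((l==i).astype(np.uint8),0,1)[0],key=len)
        e=cv2.fitEllipse(cv2.convexHull(cnt)); print(f,s[i],np.round(e[0],1),np.round(e[1],1),round(e[2],1))
        if f==n:
            print('lid centre loc',loc(plane(c,*e[0],.125)))
            col=int(round(u)); g=cv2.cvtColor(im,cv2.COLOR_BGR2GRAY)
            r=int(s[i,1]+s[i,3])-4
            print('profile',[(y,int(g[y,col-3:col+4].mean())) for y in range(r,r+75)])
            for y,z,t in((.0745,.091,'jaw face top'),(.0175,.121,'tab edge'),(.0315,.121,'tab +y edge')): print(t,np.round(proj(c,S(0,y,z)),1))
    st()
E
python3 -c "
from chk import *
chk('w7')"
```

```text
expected px 280.3 105.6
w7 [ 245   58   72   76 4237] [280.2  95.7] [71.7 75.1] 1.3
lid centre loc [-0.      0.1129]
profile [(130, 104), (131, 102), (132, 87), (133, 66), (134, 85), (135, 137), (136, 132), (137, 129), (138, 131), (139, 133), (140, 126), (141, 61), (142, 95), (143, 177), (144, 179), (145, 157), (146, 156), (147, 159), (148, 161), (149, 159), (150, 157), (151, 156), (152, 153), (153, 133), (154, 125), (155, 155), (156, 156), (157, 155), (158, 154), (159, 155), (160, 155), (161, 154), (162, 154), (163, 156), (164, 154), (165, 154), (166, 153), (167, 154), (168, 154), (169, 153), (170, 154), (171, 154), (172, 153), (173, 149), (174, 138), (175, 138), (176, 133), (177, 132), (178, 133), (179, 137), (180, 133), (181, 56), (182, 45), (183, 48), (184, 50), (185, 50), (186, 50), (187, 50), (188, 52), (189, 50), (190, 51), (191, 51), (192, 52), (193, 55), (194, 56), (195, 57), (196, 58), (197, 58), (198, 57), (199, 57), (200, 56), (201, 56), (202, 54), (203, 72), (204, 137)]
jaw face top [280.5 138.4]
tab edge [280.7 202.4]
tab +y edge [280.6 188.2]
expected px 280.5 164.1
w7s [271 157  20  19 290] [280.8 165.8] [17.5 21.2] 59.5
 t 27.41 p [ 0.5341 -0.2414  0.2498] F [-1.07  0.46  0.93] w 1.003 ff 0.0
```

The jar is tilted: its lid sits about 8 mm too far left, and the jaw has been pushed back about 3 mm. I'll pull the jaw back so the jar can drop upright, opening the gripper only partly this time, and check it.

Run:
```python
from chk import *
z=.0954; R=[180,0,YAW]; fy=lambda:round(float(np.array(bot.read_contact_force())@SY),1)
bot.move_gripper(.38)
bot.move_ptp(S(0,.0215,.17).tolist(),R)
bot.servo_line(S(0,.0215,z).tolist(),.12); st('down')
bot.move_gripper(0); st('grip')
bot.servo_line(S(0,-.008,z).tolist(),.06); st('back')
bot.move_gripper(.38); st('open')
bot.servo_line(S(0,-.008,.19).tolist(),.2)
chk('w8')
```

```text
down t 29.98 p [ 0.5349 -0.2409  0.096 ] F [0.31 0.33 0.39] w 0.383 ff 0.0
grip t 30.27 p [ 0.5351 -0.2408  0.0966] F [-1.21  0.36  3.8 ] w 0.149 ff 61.3
back t 30.92 p [ 0.5388 -0.2703  0.0966] F [-1.    0.8   4.09] w 0.146 ff 61.5
open t 31.24 p [ 0.5377 -0.2699  0.095 ] F [ 0.28  0.4  -0.12] w 0.385 ff 0.0
expected px 280.2 107.7
w8 [ 245   76   70   73 4030] [279.4 112. ] [70.  73.1] 177.7
lid centre loc [-0.0007  0.1015]
profile [(145, 112), (146, 96), (147, 94), (148, 93), (149, 55), (150, 47), (151, 50), (152, 50), (153, 50), (154, 51), (155, 50), (156, 49), (157, 50), (158, 49), (159, 48), (160, 48), (161, 86), (162, 154), (163, 152), (164, 151), (165, 149), (166, 149), (167, 151), (168, 152), (169, 143), (170, 67), (171, 39), (172, 42), (173, 65), (174, 123), (175, 135), (176, 146), (177, 137), (178, 138), (179, 139), (180, 139), (181, 136), (182, 133), (183, 132), (184, 118), (185, 117), (186, 133), (187, 135), (188, 134), (189, 134), (190, 133), (191, 133), (192, 134), (193, 134), (194, 132), (195, 134), (196, 133), (197, 133), (198, 132), (199, 133), (200, 133), (201, 133), (202, 132), (203, 133), (204, 132), (205, 131), (206, 133), (207, 135), (208, 131), (209, 65), (210, 46), (211, 50), (212, 49), (213, 50), (214, 51), (215, 52), (216, 51), (217, 53), (218, 51), (219, 51)]
jaw face top [280.4 140.2]
tab edge [280.5 204.2]
tab +y edge [280.4 190. ]
expected px 280.5 164.1
w8s [272 159  21  14 231] [281.6 165.7] [14.  20.5] 85.8
 t 33.35 p [ 0.5342 -0.2401  0.2498] F [0.13 0.51 0.36] w 0.382 ff 0.0
```

The jar is upright again, about 3 mm short of the V walls. I'll slide the jaw up again.

Run:
```python
from chk import *
z=.0954; R=[180,0,YAW]; fy=lambda:float(np.array(bot.read_contact_force())@SY)
bot.move_ptp(S(0,-.008,.17).tolist(),R)
bot.servo_line(S(0,-.008,z).tolist(),.15); bot.move_gripper(0); st('grip')
bot.servo_line(S(0,.018,z).tolist(),.06); print(fy()); y=.020
while y<.033:
    bot.servo_line(S(0,y,z).tolist(),.03); f=fy(); print(round(y,4),round(f,1))
    if f<-8: break
    y+=.0015
st('end'); bot.move_gripper(.38); st('open')
p=bot.read_position(); bot.servo_line([p[0],p[1],.19],.2)
chk('w9')
```

```text
grip t 35.5 p [ 0.539  -0.2703  0.097 ] F [-0.9   0.01  4.11] w 0.145 ff 61.3
0.05373401590921092
0.02 -1.4
0.0215 -3.1
0.023 -2.8
0.0245 -3.2
0.026 -2.7
0.0275 -3.5
0.029 -6.2
0.0305 -9.2
end t 38.08 p [ 0.5348 -0.2371  0.097 ] F [ 1.54 -9.13  3.9 ] w 0.15 ff 61.3
open t 38.41 p [ 0.5328 -0.2302  0.0949] F [-0.09 -0.06  0.36] w 0.382 ff 0.0
expected px 280.2 107.9
w9 [ 245   72   70   73 4036] [279.3 107.9] [70.2 73.1] 179.9
lid centre loc [-0.0008  0.105 ]
profile [(141, 116), (142, 94), (143, 90), (144, 108), (145, 164), (146, 170), (147, 161), (148, 159), (149, 156), (150, 156), (151, 152), (152, 137), (153, 137), (154, 155), (155, 156), (156, 155), (157, 154), (158, 155), (159, 154), (160, 153), (161, 154), (162, 155), (163, 154), (164, 154), (165, 154), (166, 154), (167, 153), (168, 152), (169, 154), (170, 153), (171, 154), (172, 153), (173, 148), (174, 141), (175, 142), (176, 134), (177, 134), (178, 136), (179, 132), (180, 55), (181, 42), (182, 49), (183, 48), (184, 48), (185, 50), (186, 48), (187, 48), (188, 49), (189, 49), (190, 51), (191, 50), (192, 54), (193, 55), (194, 55), (195, 56), (196, 56), (197, 56), (198, 55), (199, 55), (200, 52), (201, 49), (202, 71), (203, 137), (204, 135), (205, 132), (206, 132), (207, 132), (208, 132), (209, 132), (210, 130), (211, 137), (212, 167), (213, 186), (214, 221), (215, 224)]
jaw face top [280.4 140.4]
tab edge [280.4 204.3]
tab +y edge [280.4 190.2]
expected px 280.5 164.1
w9s [272 158  20  16 251] [282.  165.9] [15.8 20.5] 74.4
 t 40.57 p [ 0.5343 -0.24    0.2499] F [ 0.02 -0.14  0.33] w 0.384 ff 0.0
```

The jar is upright at y = 105 mm with no gap to the jaw. Now the dial.

Run:
```python
from h import *
D=lambda z:S(0,-.115,z).tolist()
def yaw(): return bot.read_tcp_rot()[2]
bot.move_gripper(.6)
bot.move_ptp(D(.14),[180,0,30.4]); bot.servo_line(D(.077),.15); st('down')
bot.move_gripper(0); st('grip')
q=np.array(bot.read_qpos()); y0=yaw(); print('yaw',y0,'q7',q[6],'M',np.round(bot.read_moment(),2))
for k,t in enumerate(np.linspace(y0,-36.5,5)[1:]):
    a=q.copy(); a[6]=q[6]+(t-y0); bot.move_j(a.tolist()); st(f'yaw {yaw():.1f} cmd {t:.1f}')
    F=np.linalg.norm(bot.read_contact_force())
    if k==0 and yaw()>y0: print('wrong sign'); break
    if F>30: print('force'); break
```

```text
down t 42.27 p [ 0.5522 -0.3759  0.0781] F [0.27 0.97 0.74] w 0.603 ff 0.0
grip t 42.68 p [ 0.5519 -0.3764  0.0785] F [-1.72  0.73  5.99] w 0.173 ff 59.8
yaw 30.403005758274556 q7 -36.13134329421604 M [0.14 0.22 0.03]
yaw 13.8 cmd 13.7 t 43.07 p [ 0.5521 -0.3768  0.0786] F [ 0.9  -1.08 -0.57] w 0.171 ff 59.2
yaw -2.8 cmd -3.0 t 43.45 p [ 0.5521 -0.3773  0.0786] F [ 0.88 -2.05 -1.17] w 0.174 ff 59.1
yaw -19.5 cmd -19.8 t 43.83 p [ 0.552  -0.3778  0.0786] F [ 1.38 -4.49 -2.42] w 0.172 ff 59.0
yaw -36.4 cmd -36.5 t 44.22 p [ 0.5517 -0.3783  0.0786] F [ 2.62 -5.08 -2.3 ] w 0.172 ff 59.0
```

Run:
```python
from h import *
yaw=lambda:bot.read_tcp_rot()[2]
bot.sleep(.1)
for t in(-20,-6,7.1):
    a=np.array(bot.read_qpos()); a[6]+=t-yaw(); bot.move_j(a.tolist()); st(f'yaw {yaw():.2f}')
bot.sleep(.2); print(yaw()); bot.move_gripper(.6); st('open')
p=bot.read_position(); bot.servo_line([p[0],p[1],.18],.15)
bot.move_ptp(S(0,-.035,.25).tolist(),[180,0,97.1]); bot.sleep(.15)
c=cam('wrist',pose()); save('wrist','w10'); st()
im=cv2.imread('pics/w10.png'); g=cv2.cvtColor(im,cv2.COLOR_BGR2GRAY)
u,v=map(int,proj(c,S(0.015,-.115,.101))); print(u,v); w=g[v-14:v+15,u-24:u+25]
n,l,s,ce=cv2.connectedComponentsWithStats((w>150).astype(np.uint8))
loc=lambda p:np.array([(p-SC)@SX,(p-SC)@SY]).round(4)
for i in range(1,n):
    if s[i,4]>8:
        yy,xx=np.nonzero(l==i); P=np.array([loc(plane(c,u-24+x,v-14+y,.101)) for x,y in zip(xx,yy)]); d=np.linalg.svd(P-P.mean(0))[2][0]; d*=np.sign(d[0])
        print(s[i],P.mean(0).round(4),'angle rel shaker x',np.degrees(np.arctan2(d[1],d[0])).round(1))
```

```text
yaw -20.02 t 44.7 p [ 0.552  -0.3778  0.0786] F [ 1.46 -1.83 -0.99] w 0.173 ff 59.1
yaw -6.19 t 45.04 p [ 0.5521 -0.3774  0.0786] F [ 1.51 -1.25 -1.13] w 0.174 ff 59.1
yaw 6.83 t 45.38 p [ 0.5521 -0.377   0.0786] F [ 0.88 -1.1   0.11] w 0.172 ff 59.2
6.968763915090943
open t 46.02 p [ 0.552  -0.3773  0.0786] F [ 0.63 -1.16 -0.39] w 0.602 ff 0.0
 t 48.19 p [ 0.5411 -0.297   0.2495] F [ 0.26 -0.15 -0.43] w 0.599 ff 0.0
294 263
[42  0  7  2 13] [ 0.0372 -0.0978] angle rel shaker x -3.8
[  4   9  45  20 264] [ 0.0259 -0.1204] angle rel shaker x -14.6
[16 11 19  3 32] [ 0.0162 -0.1121] angle rel shaker x -1.6
```

```bash
python3 -c "
from h import *
print(bot.finish_job(),bot.read_time())"
```

```text
the job is handed in; nothing more can be done
the job is handed in; nothing more can be done
```

The job is handed in, at about 48 s of the 58 s allowed. The larger red jar stands upright in the V-stop with the jaw against it, and the timer was wound to about 1.39 rad (past 20 minutes) and turned back to 10 minutes, within about 2°. On the first clamping the opening gripper tilted the jar, so I pulled the jaw back, let the jar drop upright and clamped it again. The small jar was never touched.

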